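# Clear the crumb deck of a desktop laser engraver

### The job

Clear the scrap out of the laser engraver: lift the slatted bed grid off its four pins and lay it flat on the green cutting mat, then use the wooden scraper block - not the fingers - to push every plywood chip off the crumb deck into the trough along the machine's front. Stand the scraper back on the bench beside the machine, on its sole as you found it, and seat the grid fully home on its four pins again. Leave the wax tin, glue bottle and awl where they are.

Things in the scene. Friction and masses are not known exactly. Their poses are not given: they have to be found in the camera images.
- engraver: fixed desktop laser engraver, dark sheet-metal base. Origin on the bench under the middle of its crumb deck; +x to its back, +y to its left (mm in this frame, also in the points below). Base x -173 to 300, |y| to 145. Keep clear of the gantry parked at the back (x 199 to 300; beam top z=125, head at y 30 to 80 up to z=168, hose 190) and of the rails on both sides (|y| 123 to 143, top z=83)
- deck (a point): centre of the crumb deck: flat steel floor 34 mm above the bench, engraver x -105 to 115, y -80 to 80. Front edge (x=-105) is open and drops into the trough. Its sides are the walls of the ledges (|y| 80 to 145, top at z=60 mm); behind it is a step (x over 115, top at z=50 mm)
- trough (a point): centre of the scrap trough's floor, 6 mm above the bench. The trough runs along the machine's front: engraver x -165 to -105, y -80 to 80, closed at both ends; its front wall (x -173 to -165) is 34 mm high, level with the deck
- seat (a point): where the seated grid's origin lies: over the engraver's origin at ledge height, z=60 mm. Four brass locating pins, 6 mm in diameter, 14 mm tall with tapered tips, stand on the ledges at engraver x=+-85, y=+-92 mm
- grid: loose aluminium slatted bed grid, 200 (x) x 210 (y) x 22 mm, 0.45 kg, seated on the pins at the start; origin centre of its underside. End plates 6 mm thick with four 10 mm holes at x=+-85, y=+-92. Upright slats along y, 22 tall: 4 mm thick at x=+-48, +-96; a 10 mm bar at x=0, the place to grip (from above, closing along x; 41 mm free each side). Seats equally after a half turn
- scraper: loose wooden scraper block, 0.22 kg, standing on its sole right of the engraver or at the left behind the mat (the wax tin takes the other place). Sole 36 (x) x 100 (y) x 20 mm, steel strip on both long faces, either scrapes; on top a grip rib 26 (x) x 64 (y) mm, 20 to 56 mm above the underside. Origin at the centre of the underside, z up
- chip1: loose plywood chip (laser cut-out), disc 24 mm in diameter, 5 mm thick, 10 g, lying flat on the crumb deck at the start; origin at the centre of its underside
- chip2: loose plywood chip (laser cut-out), disc 20 mm in diameter, 5 mm thick, 10 g, lying flat on the crumb deck at the start; origin at the centre of its underside
- chip3: loose plywood chip (laser cut-out), rectangle 24 x 16 mm, 5 mm thick, 10 g, lying flat on the crumb deck at the start; origin at the centre of its underside
- chip4: loose plywood chip (laser cut-out), strip 32 x 11 mm, 5 mm thick, 10 g, lying flat on the crumb deck at the start; origin at the centre of its underside
- chip5: loose plywood chip (laser cut-out), square 20 x 20 mm, 5 mm thick, 10 g, lying flat on the crumb deck at the start; origin at the centre of its underside
- cutting_mat: fixed green cutting mat with a white line grid, 240 (x) x 280 (y) x 3 mm, on the bench left of the engraver; origin at the centre of its underside
- wax_tin: bystander: round yellow wax tin, 72 mm in diameter, 26 mm tall, standing; origin at the centre of its underside
- glue_bottle: bystander: white glue bottle, 48 mm in diameter, 120 mm tall, standing right of the engraver; origin at the centre of its underside
- awl: bystander: awl with a dark wooden handle, 150 mm long, lying beyond the mat's left edge; origin under its middle

How it is judged:
By the outcome, as a careful person would: the job done as asked, in the order asked, and still so for the second after the job is handed in, with the robot touching nothing.
It also fails if it takes over 72 s, if anything falls off the work surface, if the arm or the gripper's body presses on something with over 40 N, if the wrist force passes 120 N, or if a joint passes its speed limit or range.

### The arm

A 7-joint arm with a two-finger parallel gripper is mounted at the origin on the work surface. World frame = base frame: x ahead of the robot, y to its left, z up, the work surface at z = 0. Lengths are in m, angles in rad, forces in N, time in s.
With the tool pointing down it reaches from about 0.4 to 0.9 m from the base axis. Payload 5.6 kg.
Tool frame: the origin (TCP) lies midway between the tips of the shut fingers; the grasp point (between the pads) lies 19 mm behind it; z points along the fingers, y is the line along which they close (so a half turn about z gives the same grasp; the last joint's range is limited). The gripper opens to 92 mm and grips with 3 to 60 N. Pads are 20 mm wide; open, the fingers measure 128 mm over their backs; the gripper's body (75 mm by 189 mm) begins 69 mm behind the grasp point.
Start: joints at [-1.222, 0.468, -0.012, 1.603, 0.006, 1.071, -0.056], TCP at [0.248, 0.601, 0.215] pointing down, gripper open.
Joint ranges: [-2.53, 2.53], [-0.31, 2.02], [-1.57, 1.55], [0.28, 2.44], [-1.29, 4.43], [0.15, 1.84], [-2.92, 2.92]. Speed limits (rad/s): [2.57, 2.57, 3.14, 3.14, 3.14, 3.14, 3.14].

### API

Orientations are given as a 3x3 rotation matrix whose columns are the frame's x, y, z axes.
In Python, from station import env, effector, solver, viewer, workorder, search_frame, tip_of gives the robot as it stands. Calls block until the motion is done:
- env.reach(position, orientation): joint-space move of the TCP to a pose.
- env.movel(position, frame=None, rate=0.15): straight line of the TCP; frame=None keeps the orientation; rate is the mean speed in m/s.
- env.goto_joints(angles): joint-space move.
- effector.release() and effector.grasp(squeeze=None): open the fingers fully, or close them until they stop; squeeze is the grip in N (None keeps the last).
- env.pause(seconds).
- solver.inverse_kinematics(position, orientation): joint angles nearest the present ones, or None.
- env.sense(): the state.
- viewer.read_camera(name): name is "scene" or "top" or "wrist"; returns (picture, depth): 480x640x3 uint8, red, green, blue; 480x640 float32, m along the optical axis (not along the pixel's ray), 0 where there is no reading.
- viewer.camera_info(name): a dict with "intrinsics" (3x3 intrinsics, pixels), "eye" and "rotation" of the camera in the world; the wrist camera has in their place "T_tool_cam" (4x4, takes a point from camera to tool coordinates, whose origin is the TCP and whose axes are the flange's). Camera axes: x right, y up, looking along -z (the intrinsics and any distortion apply to the point x, -y, -z); pixel columns grow to the right and rows downward; lengths in m; the calibration is good to about 2 mm. The wrist camera is an equidistant fisheye: a pixel r from the principal point sees the ray r / f radians off the axis. A picture is of the moment at which its call begins: read the wrist's pose just before it. camera_info takes no time and is no camera call.
A pose or a line that the arm cannot do raises env.PlanningError and nothing moves.
- workorder.finish_job(): hands the job in; it is judged then, once.
Trained networks look in the newest picture that a camera, given by its name, has taken for a name from the list of things; names that differ only in an ending like _2 or _b are one class to them, and where a whole thing is asked for, a point or a joint stands for the part that bears it (a point fixed in the world has none). Each returns a list of dicts, best first, with "score" (0 to 1); they miss things now and then, are a little off and sometimes report something else, mostly with a low value. They report only what shows in the picture. A call takes as long as a camera call.
- search_frame(camera, name): "at" ([x, y, z] in m, in world coordinates, good to about 4 mm: the middle of the surface that is visible of it).
- tip_of(camera, name): "at" ([x, y, z] in m, in world coordinates, good to about 4 mm: a listed point, or the origin of a listed thing).
The state is a dict: "t": time; "joint_positions": joint angles; "joint_velocities": joint speeds; "tau": joint torques, N m; "ee_pos": TCP position; "tcp_rot": TCP orientation; "wrist_force": force on the tool from outside, world axes, zero at the start; "moment": the same for the moment, N m; "gripper_width": finger opening in m; "grasp_force": force on a finger pad.
Only numpy, scipy, OpenCV 4.12 (cv2) and the standard library are available. Lean on these libraries where they do the work, as an engineer would, in place of code of your own. Each camera call takes 0.05 s, during which the arm holds its last target. There are 200 camera calls.

## Working session

There is one attempt and no reset: what is moved stays moved. The work goes in short steps, each a Python script; the robot and the scene stay as the last script left them, time stands still between calls to the robot, and variables do not carry over. Pictures are saved under pics/ and viewed, at most 10 in all, crops included, and the job is handed in when it is done.

```bash
ls; mkdir -p pics; python3 - <<'E'
from station import env, effector, solver, viewer, workorder, search_frame, tip_of
import cv2,numpy as np
for c in ["scene","top"]:
    p,d=viewer.read_camera(c); cv2.imwrite(f"pics/{c}0.png",p[:,:,::-1])
    i=viewer.camera_info(c); print(c,i)
    for n in ["engraver","deck","trough","seat","grid","scraper","cutting_mat","wax_tin","glue_bottle","awl"]:
        for f in (search_frame,tip_of):
            r=f(c,n); print(n,f.__name__,[(np.round(x["at"],3).tolist(),round(x["score"],2)) for x in r[:2]])
print(env.sense()["t"])
E
```

```text
pics
scene {'intrinsics': array([[489.1207724 ,   0.        , 318.55198385],
       [  0.        , 489.1207724 , 236.52791522],
       [  0.        ,   0.        ,   1.        ]]), 'eye': array([ 0.93639477, -0.44063617,  1.01174299]), 'rotation': array([[ 0.79791462, -0.50329217,  0.33170657],
       [ 0.60256402,  0.65160022, -0.46079686],
       [ 0.01577538,  0.567551  ,  0.8231871 ]])}
engraver call [([0.7, -0.114, 0.06], 0.95)]
engraver call [([0.57, -0.092, -0.003], 0.8)]
deck call [([0.705, -0.108, 0.061], 0.73)]
deck call [([0.578, -0.093, 0.035], 0.87)]
trough call [([0.702, -0.11, 0.06], 0.58), ([0.581, 0.52, 0.018], 0.43)]
trough call [([0.57, -0.094, 0.057], 0.6)]
seat call [([0.703, -0.111, 0.06], 0.72)]
seat call [([0.571, -0.092, 0.059], 0.81)]
grid call []
grid call [([0.568, -0.092, 0.065], 0.58)]
scraper call [([0.668, 0.227, 0.031], 0.6), ([0.482, 0.322, 0.003], 0.57)]
scraper call [([0.662, 0.246, -0.001], 0.66)]
cutting_mat call [([0.484, 0.322, 0.004], 0.66), ([0.705, -0.109, 0.059], 0.19)]
cutting_mat call [([0.482, 0.332, -0.002], 0.59), ([0.496, -0.13, 0.032
[... 1116 characters left out ...]
72, -0.095, 0.061], 0.66)]
grid call [([0.563, -0.094, 0.071], 0.97)]
grid call [([0.568, -0.093, 0.062], 0.96)]
scraper call []
scraper call [([0.666, 0.25, 0.002], 0.78)]
cutting_mat call [([0.479, 0.331, 0.002], 0.93), ([0.5, -0.088, 0.038], 0.47)]
cutting_mat call [([0.48, 0.331, -0.001], 0.6)]
wax_tin call [([0.476, -0.392, 0.02], 0.64)]
wax_tin call [([0.476, -0.396, -0.004], 0.75), ([0.567, -0.096, -0.001], 0.36)]
glue_bottle call [([0.616, -0.379, 0.082], 0.8), ([0.494, -0.132, 0.038], 0.68)]
glue_bottle call [([0.622, -0.386, 0.003], 0.84)]
awl call [([0.57, 0.529, 0.022], 0.63), ([0.657, -0.099, 0.061], 0.3)]
awl call [([0.494, -0.134, 0.03], 0.39), ([0.62, -0.392, 0.0], 0.39)]
2.1
```

View pics/top0.png

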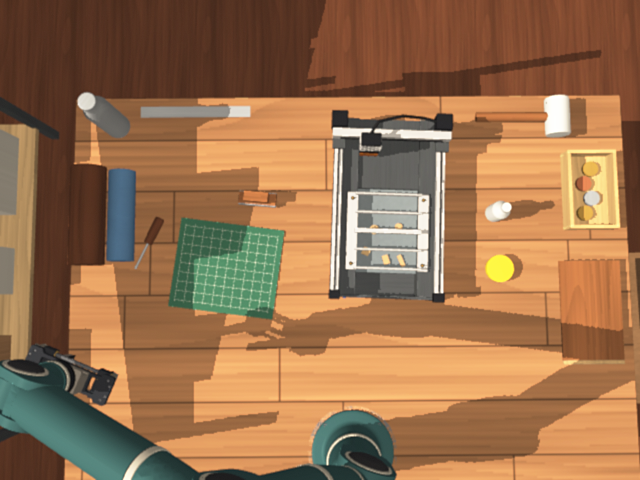

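View pics/scene0.png

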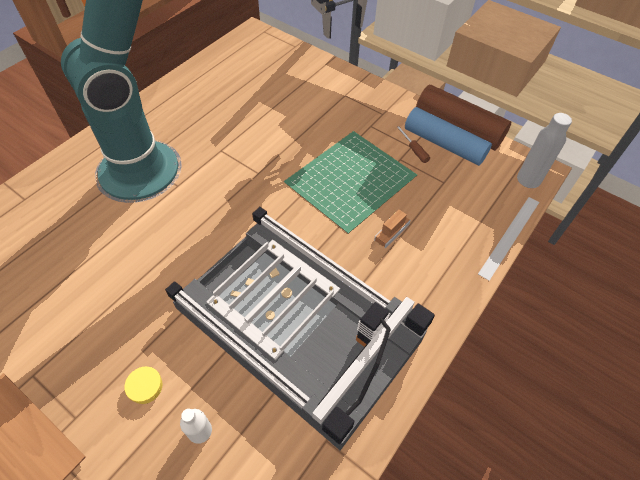

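The top view shows the grid at about (388,230) px, the mat at (228,267), the scraper at (260,198) and the tin at (500,268). Chips show under the grid. Next I check the finger geometry and gripper interface, and view the grid from the wrist.

```bash
python3 - <<'E'
from h import *
t=env.sense()["t"]
env.reach([.56,-.13,.30],down(-.05)); s=env.sense(); print(s["t"]-t,s["ee_pos"],s["joint_positions"])
save("wrist","w1")
for n in ["grid","seat","deck","engraver"]:
    print(n,[(np.round(x["at"],4).tolist(),round(x["score"],2)) for x in tip_of("wrist",n)[:2]])
for n in range(1,6):
    print(n,[(np.round(x["at"],4).tolist(),round(x["score"],2)) for x in tip_of("wrist",f"chip{n}")[:2]])
E
```

```text
2.8166999999999995 [ 0.5603071  -0.1288647   0.29976447] [-0.45608894  0.31120175  0.78760663  1.73183177 -0.23538792  1.19658977
  0.3464222 ]
grid [([0.5704, -0.0903, 0.0613], 0.76)]
seat [([0.5676, -0.096, 0.0614], 0.68)]
deck [([0.5718, -0.0942, 0.0356], 0.57), ([0.5652, -0.0907, 0.0018], 0.41)]
engraver [([0.5705, -0.0956, 0.0017], 0.85), ([0.4335, -0.0904, 0.0059], 0.72)]
1 [([0.5834, -0.1254, 0.0303], 0.73), ([0.5194, -0.0369, 0.0335], 0.63)]
2 [([0.5834, -0.1254, 0.0303], 0.73), ([0.5194, -0.0369, 0.0335], 0.63)]
3 [([0.5834, -0.1254, 0.0303], 0.73), ([0.5194, -0.0369, 0.0335], 0.63)]
4 [([0.5834, -0.1254, 0.0303], 0.73), ([0.5194, -0.0369, 0.0335], 0.63)]
5 [([0.5834, -0.1254, 0.0303], 0.73), ([0.5194, -0.0369, 0.0335], 0.63)]
```

View pics/w1.png

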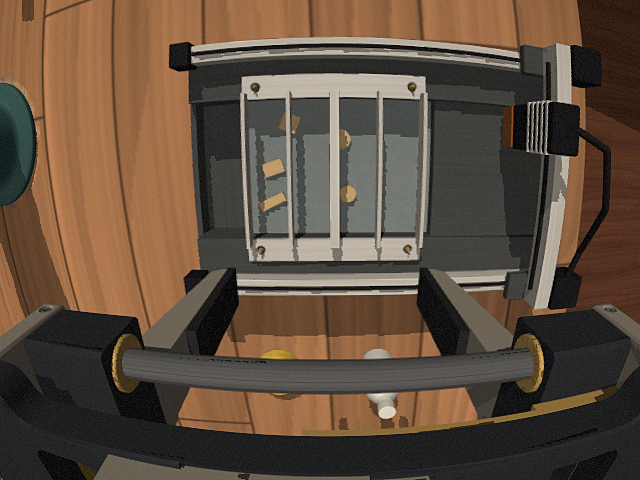

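The wrist view shows pins at about (255,88), (412,88), (261,250) and (407,249), the bar at column 335, and the chips all at or in front of the bar. I'll fit the grid pose from depth clouds in the wrist and top views.

```bash
cat >> h.py <<'E'
def cloud(c,n):
    f=np.load(f"pics/{n}.npz"); d=f["d"]; v,u=np.mgrid[:480,:640]
    if c!="wrist": return W(c,np.stack([u.ravel(),v.ravel()],-1),d.ravel()).reshape(480,640,3),d>0
    i=viewer.camera_info(c);K=i["intrinsics"];T=i["T_tool_cam"]
    a=(u-K[0,2])/K[0,0];b=(v-K[1,2])/K[1,1];th=np.hypot(a,b)+1e-9
    k=np.tan(th)/th
    q=np.stack([a*k*d,-b*k*d,-d],-1)@T[:3,:3].T+T[:3,3]
    return q@f["rot"].T+f["pos"],d>0
def rect(P):
    r=cv2.minAreaRect((P[:,:2]*1000).astype(np.float32)); return r
E
python3 - <<'E'
from h import *
save("top","t1")
for c,n in (("wrist","w1"),("top","t1")):
    P,ok=cloud(c,n); x,y,z=P[...,0],P[...,1],P[...,2]
    box=ok&(abs(x-.568)<.12)&(abs(y+.093)<.116)
    h=np.histogram(z[box],bins=np.arange(.024,.1,.004)); print(n,dict(zip(np.round(h[1]*1e3).astype(int),h[0])))
    for lo,hi in ((.030,.040),(.056,.062),(.063,.071),(.078,.09)):
        m=box&(z>lo)&(z<hi)
        if m.sum()>30: print(lo,hi,m.sum(),np.median(z[m]),rect(P[m]),P[m].mean(0))
    # bar: slats z>.076
    m=box&(z>.077)&(z<.09)
    ang=-.05
    for _ in range(6):
        ex=np.array([np.cos(ang),np.sin(ang)]);ey=np.array([-ex[1],ex[0]])
        s=(P[m][:,:2]-[.568,-.093])@ex; t=(P[m][:,:2]-[.568,-.093])@ey
        c0=s[abs(s)<.02]; b=abs(s)<.012
        k=np.polyfit(t[b],s[b],1); ang-=np.arctan(k[0])
    print("bar",n,np.rad2deg(ang),k,t[b].min(),t[b].max()); hh=np.histogram(s,bins=np.arange(-.11,.11,.004)); print([(round(a*1e3),int(q)) for a,q in zip(hh[1],hh[0]) if q>5])
    if c=="wrist":
        m=np.zeros(ok.shape,bool)
for n,c in (("w1","wrist"),):
    P,ok=cloud(c,n)
    for u,v in ((255,88),(412,88),(261,250),(407,249)): 
        w=P[v-4:v+5,u-4:u+5].reshape(-1,3); print(u,v,w[w[:,2].argmax()],np.median(w,0))
E
```

```text
w1 {np.int64(24): np.int64(5), np.int64(28): np.int64(792), np.int64(32): np.int64(18034), np.int64(36): np.int64(1367), np.int64(40): np.int64(336), np.int64(44): np.int64(411), np.int64(48): np.int64(630), np.int64(52): np.int64(132), np.int64(56): np.int64(3597), np.int64(60): np.int64(1983), np.int64(64): np.int64(7483), np.int64(68): np.int64(428), np.int64(72): np.int64(404), np.int64(76): np.int64(525), np.int64(80): np.int64(3694), np.int64(84): np.int64(2), np.int64(88): np.int64(0), np.int64(92): np.int64(0), np.int64(96): np.int64(0)}
0.03 0.04 20191 0.03351832389027504 ((565.1905517578125, -94.16050720214844), (161.2027587890625, 241.07044982910156), 87.56047821044922) [ 0.57263283 -0.09325278  0.03377225]
0.056 0.062 5000 0.059510024347338666 ((567.998779296875, -93.0022201538086), (239.95614624023438, 231.98646545410156), 0.003600890515372157) [ 0.56464441 -0.07238703  0.05949598]
0.063 0.071 8214 0.06548564738388397 ((569.33642578125, -94.30411529541016), (211.14576721191406, 200.81414794921875), 87.4930419921875) [ 0.57050692 -0.08785003  0.06559824]
0.078 0.09 4024 0
[... 1501 characters left out ...]
09106445312, -79.37091064453125), (137.9879608154297, 196.48583984375), 87.6275405883789) [ 0.57583165 -0.07362681  0.08226546]
bar t1 -2.318909252615758 [-1.36852226e-13 -1.70601434e-03] -0.04440097202658082 0.08137158974529539
[(-102, 21), (-98, 36), (-54, 33), (-50, 42), (-10, 17), (-6, 69), (-2, 68), (2, 30), (42, 38), (46, 51), (90, 51), (94, 42)]
255 88 [ 0.56444621 -0.05353376  0.46930557] [ 4.89140382e-01 -2.13674169e-04  6.49395870e-02]
412 88 [ 0.65885603 -0.00731831  0.07409135] [ 0.65832818 -0.00731831  0.06455725]
261 250 [ 0.56444621 -0.05353376  0.46930557] [ 0.48170874 -0.18219169  0.06540557]
407 249 [ 0.56444621 -0.05353376  0.46930557] [ 0.64992738 -0.18938759  0.06488355]
```

```bash
python3 - <<'E'
from h import *
P,ok=cloud("top","t1"); im=cv2.imread("pics/t1.png").astype(int); b,g,r=im[...,0],im[...,1],im[...,2]
x,y,z=P[...,0],P[...,1],P[...,2]
box=ok&(abs(x-.48)<.17)&(abs(y-.33)<.19)
m=box&(g>r+12)&(g>b)
m=cv2.morphologyEx(m.astype(np.uint8),cv2.MORPH_CLOSE,np.ones((5,5)))
m=cv2.morphologyEx(m,cv2.MORPH_OPEN,np.ones((5,5)))>0
print("mat",np.median(z[m]),rect(P[m]))
box=ok&(abs(x-.666)<.05)&(abs(y-.245)<.08)
for lo,hi in ((.046,.07),(.012,.028)):
    q=box&(z>lo)&(z<hi); print("scr",q.sum(),np.median(z[q]),rect(P[q]),P[q].mean(0))
a=np.deg2rad(-2.5); R=down(a)
env.reach([.547,-.093,.14],R)
env.movel([.547,-.093,.0635],R,.12)
effector.grasp(40); s=env.sense(); print(s["t"],s["gripper_width"],s["grasp_force"],s["wrist_force"],s["ee_pos"])
E
```

```text
mat 0.002426534222817245 ((469.8067626953125, 264.4739074707031), (412.16705322265625, 239.15347290039062), 82.58634948730469)
scr 248 0.054883623444098806 ((662.603271484375, 246.89109802246094), (64.04830932617188, 26.785259246826172), 85.25706481933594) [0.6620525  0.24631683 0.05503856]
scr 227 0.018963736427439093 ((662.6847534179688, 250.6484375), (109.0501480102539, 37.52269744873047), 84.26622772216797) [0.65752114 0.24420345 0.01901631]
7.6 0.054489444326205075 39.99970614910126 [-1.10084299  0.16348814  2.1922705 ] [ 0.54705588 -0.09294335  0.06365306]
```

```bash
python3 - <<'E'
from h import *
a=np.deg2rad(-2.5); m=np.deg2rad(-7.5)
env.movel([.547,-.093,.09],None,.08)
env.movel([.547,-.093,.21],None,.2); s=env.sense(); print(s["t"],s["gripper_width"],s["wrist_force"],s["moment"])
env.movel([.4577,.334,.21],down(m),.3)
env.movel([.4577,.334,.022],None,.18); f0=env.sense()["wrist_force"]
zz=.022
while zz>.004:
    zz-=.002 if zz>.012 else .001; env.movel([.4577,.334,zz],None,.05); s=env.sense(); df=s["wrist_force"][2]-f0[2]
    if df>2: break
print(zz,df,s["ee_pos"],s["t"])
effector.release(); s=env.sense();print(s["t"],s["wrist_force"],s["gripper_width"])
env.movel([.4577,.334,.15],None,.25)
save("top","t2"); print(env.sense()["t"])
for c in ["top"]:
    for n in ["grid","cutting_mat","chip1","scraper"]: print(n,[(np.round(x["at"],4).tolist(),round(x["score"],2)) for x in tip_of(c,n)[:6]])
E
```

```text
8.8333 0.054637137363278056 [-0.11700159 -0.28166674 -4.10889776] [0.00445127 0.20188482 0.01208794]
0.00599999999999999 7.4501224736525264 [0.4577974  0.33408448 0.00664453] 14.375
15.075 [ 0.79014158  0.84240231 -0.30940335] 0.09207900958209739
15.85
grid [([0.4744, 0.33, 0.0079], 0.72), ([0.6653, 0.2475, -0.001], 0.15)]
cutting_mat [([0.4789, 0.3282, -0.0016], 0.95), ([0.5456, 0.5456, -0.0007], 0.49)]
chip1 [([0.5817, -0.0643, 0.0316], 0.59), ([0.5822, -0.1223, 0.0353], 0.56), ([0.4994, -0.0939, 0.0319], 0.52), ([0.5685, -0.0974, 0.001], 0.51), ([0.522, -0.0402, 0.0341], 0.48), ([0.4926, -0.1296, 0.0309], 0.43)]
scraper [([0.6642, 0.2495, 0.0007], 0.95)]
```

View pics/t2.png

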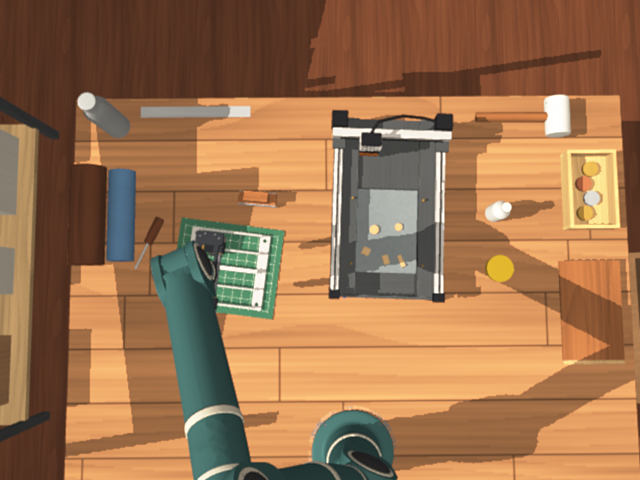

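The grid lies flat within the mat (rows 225–315, columns 180–285). The five chips are on the deck at about (375,229), (399,227), (366,251), (386,259) and (403,264). Next is a wrist check of the scraper, then the grasp.

```bash
python3 - <<'E'
from h import *
a=np.deg2rad(-4.7)
env.movel([.655,.235,.20],down(a),.3)
save("wrist","w2")
P,ok=cloud("wrist","w2"); x,y,z=P[...,0],P[...,1],P[...,2]
box=ok&(abs(x-.663)<.04)&(abs(y-.247)<.07)
for lo,hi in ((.050,.062),(.014,.024)):
    q=box&(z>lo)&(z<hi); r=rect(P[q]); print("scr",q.sum(),np.median(z[q]),r)
    if lo==.05: R1=r
c=np.array(R1[0])/1000; w,h=R1[1]; ang=R1[2]
ang=ang-90 if ang>45 else ang
print(c,ang)
if abs(max(w,h)-64)<6 and abs(min(w,h)-26)<5 and abs(ang+4.7)<4:
    a=np.deg2rad(ang)
    env.movel([*c,.10],down(a),.25); env.movel([*c,.0245],None,.15)
    effector.grasp(45); s=env.sense(); print(s["t"],s["gripper_width"],s["wrist_force"],s["ee_pos"])
E
```

```text
scr 2188 0.05534263086180542 ((666.1942138671875, 247.94839477539062), (64.0814208984375, 26.747426986694336), 84.47196960449219)
scr 1574 0.019151643513077604 ((666.3983764648438, 248.16937255859375), (100.12445831298828, 36.125518798828125), 84.58387756347656)
[0.66619421 0.24794839] -5.5280303955078125
19.225 0.02563241861491708 [ 0.68068155 -0.50188761 -0.32113368] [0.66615306 0.24789492 0.02442515]
```

```bash
cat >> h.py <<'E'
A=np.deg2rad(-2.5)
def E2W(x,y,z): # engraver mm -> world m
    c,s=np.cos(A),np.sin(A); return [.5695+(c*x-s*y)/1000,-.094+(s*x+c*y)/1000,z]
def sweep(y,x0=58,x1=-100,zs=.064,z=None):
    if z is None:
        env.movel(E2W(x0,y,zs),None,.2); f0=env.sense()["wrist_force"][2]; z=zs
        while z>.054:
            z-=.001; env.movel(E2W(x0,y,z),None,.05); s=env.sense()
            if s["wrist_force"][2]-f0>1.5: break
        print("touch",z,s["wrist_force"][2]-f0,s["ee_pos"][2]); z=s["ee_pos"][2]+.0003
    else: env.movel(E2W(x0,y,z),None,.15)
    env.movel(E2W(x1,y,z),None,.09); s=env.sense(); print("end",s["t"],s["wrist_force"],s["ee_pos"],s["gripper_width"])
    return z
E
python3 - <<'E'
from h import *
p=env.sense()["ee_pos"]
env.movel([p[0],p[1],.13],None,.2)
env.movel(E2W(58,-27,.15),down(A),.35)
z=sweep(-27)
env.movel(E2W(-100,-27,.085),None,.2)
env.movel(E2W(58,27,.085),None,.3)
sweep(27,z=z)
env.movel(E2W(-100,27,.085),None,.2)
env.movel(E2W(20,27,.16),None,.3)
save("top","t3"); print([(np.round(x["at"],4).tolist(),round(x["score"],2)) for x in tip_of("top","chip1")[:8]],z)
save("wrist","w3")
im=cv2.imread("pics/t3.png")[100:310,300:480]; cv2.imwrite("pics/t3c.png",cv2.resize(im,None,fx=2.8,fy=2.8))
E
```

```text
touch 0.057999999999999996 2.344757722227582 0.05839268048191887
end 25.1083 [ 0.58112113  0.14714324 -1.68255045] [ 0.4687733  -0.11666088  0.05865476] 0.025940162479813282
end 28.3333 [ 0.99265703 -0.04017713 -0.83253513] [ 0.47121178 -0.06272746  0.05869503] 0.02584072552075719
[] 0.05869268048191887
```

View pics/w3.png

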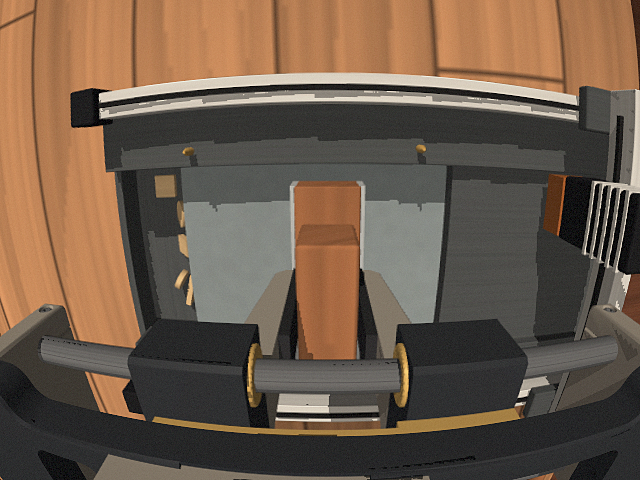

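View pics/t3c.png

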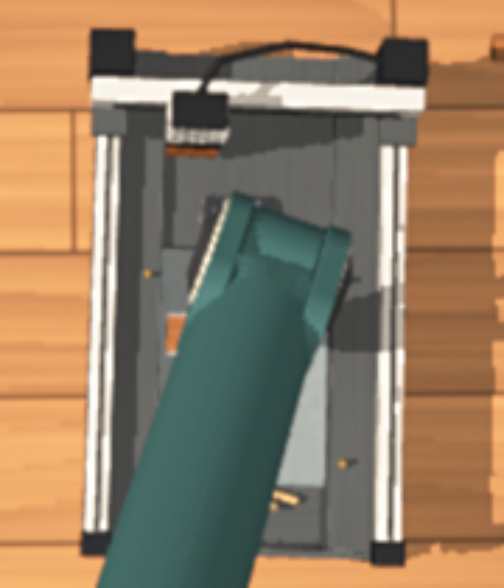

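All five chips show in the trough, at about (165,185), (181,213), (183,243), (180,280) and (190,290), and the visible deck is clear. The last one looks close to the deck edge, so I check chip heights.

```bash
python3 - <<'E'
from h import *
save("scene","s3")
c,s=np.cos(A),np.sin(A)
for cam,n in (("wrist","w3"),("scene","s3"),("top","t3")):
    P,ok=cloud(cam,n); im=cv2.imread(f"pics/{n}.png").astype(int); dx=P[...,0]-.5695; dy=P[...,1]+.094
    ex=1e3*(c*dx+s*dy); ey=1e3*(-s*dx+c*dy)
    m=ok&(ex>-170)&(ex<0)&(abs(ey)<84)&(P[...,2]<.05)&(im[...,2]>im[...,0]+45)
    k,l,st,ce=cv2.connectedComponentsWithStats(m.astype(np.uint8))
    for i in range(1,k):
        q=l==i
        if st[i,4]>12: print(n,st[i],"x",ex[q].min().round(),ex[q].max().round(),"y",ey[q].mean().round(),"z",np.percentile(P[q][:,2],[2,50,98]).round(4))
im=cv2.imread("pics/s3.png")[200:400,160:360]; cv2.imwrite("pics/s3c.png",cv2.resize(im,None,fx=3,fy=3,interpolation=cv2.INTER_CUBIC))
E
```

```text
w3 [155 175  20  22 413] x -144.0 -122.0 y 59.0 z [0.0088 0.0104 0.012 ]
w3 [177 201   8  26 123] x -122.0 -107.0 y 34.0 z [0.0093 0.02   0.028 ]
w3 [178 234  11  23 160] x -126.0 -108.0 y 5.0 z [0.0048 0.0179 0.0273]
w3 [175 269  13  20 116] x -135.0 -116.0 y -27.0 z [0.0058 0.0232 0.026 ]
w3 [186 275   7  30 128] x -126.0 -104.0 y -44.0 z [0.0065 0.0166 0.0334]
s3 [245 253  12  17  79] x -142.0 -108.0 y 55.0 z [0.0087 0.0126 0.0306]
s3 [236 272   7   6  17] x -122.0 -110.0 y 4.0 z [0.0124 0.0198 0.0273]
s3 [219 280  12  14  64] x -135.0 -113.0 y -35.0 z [0.0074 0.0194 0.0289]
t3 [398 275   9   5  28] x -124.0 -113.0 y -49.0 z [0.0033 0.012  0.0221]
```

View pics/s3c.png

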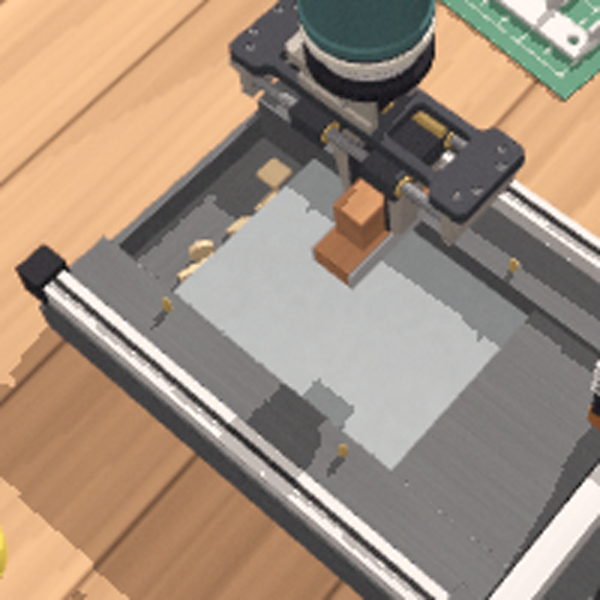

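All five chips are in the trough, with every top below deck level, and the deck is clear. Now the scraper goes back, then I look at the grid.

```bash
python3 - <<'E'
from h import *
a=np.deg2rad(-5.5); c=[.6662,.2479]
env.movel([*E2W(20,27,.16)[:2],.16],None,.2)
env.movel([*c,.12],down(a),.3); env.movel([*c,.032],None,.2); f0=env.sense()["wrist_force"][2]
z=.032
while z>.0225:
    z-=.001 if z<.027 else .002; env.movel([*c,z],None,.06); s=env.sense()
    if s["wrist_force"][2]-f0>1.5: break
print(z,s["wrist_force"][2]-f0); effector.release(); env.movel([*c,.13],None,.25)
env.movel([.4577,.30,.22],down(np.deg2rad(-7.5)),.3)
print(env.sense()["t"]); save("wrist","w4"); save("top","t4")
P,ok=cloud("wrist","w4"); x,y,Z=P[...,0],P[...,1],P[...,2]
box=ok&(abs(x-.48)<.135)&(abs(y-.331)<.14)
for lo,hi in ((.005,.013),(.018,.03)):
    q=box&(Z>lo)&(Z<hi); q=cv2.morphologyEx(q.astype(np.uint8),cv2.MORPH_OPEN,np.ones((2,2)))>0; print(q.sum(),np.median(Z[q]),rect(P[q]))
P,ok=cloud("top","t4"); x,y,z=P[...,0],P[...,1],P[...,2]
box=ok&(abs(x-.666)<.05)&(abs(y-.247)<.07)
q=box&(z>.046)&(z<.07); print("scr",q.sum(),np.median(z[q]),rect(P[q]))
E
```

```text
0.022999999999999993 4.1555532473127625
35.5833
8832 0.008467147434302838 ((482.5089111328125, 328.0406799316406), (213.61557006835938, 203.77291870117188), 82.458251953125)
5051 0.024151008193359996 ((484.2016296386719, 327.80792236328125), (180.37100219726562, 206.7425994873047), 81.74325561523438)
scr 255 0.05451126091424974 ((663.202392578125, 246.75167846679688), (64.61894226074219, 27.011022567749023), 84.44306945800781)
```

View pics/w4.png

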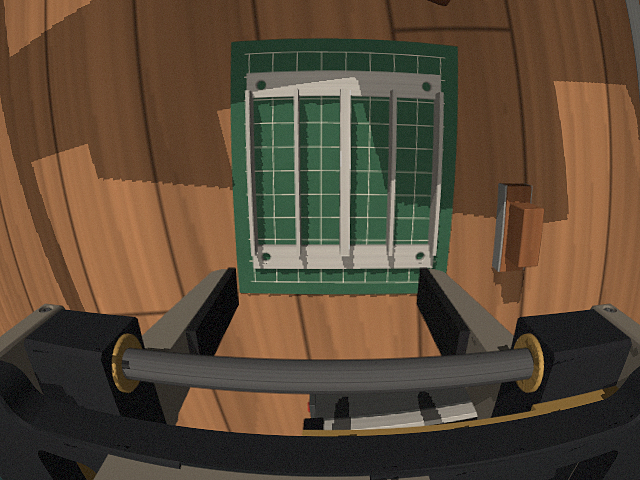

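The grid rests flat on the mat with holes at (261,85), (427,86), (266,257) and (420,256), and the scraper stands upright at (518,230). I'll refine the grid's centre from its holes and the seat's from the pins.

```bash
cat >> h.py <<'E'
def rayplane(n,uv,zp):
    f=np.load(f"pics/{n}.npz"); i=viewer.camera_info("wrist");K=i["intrinsics"];T=i["T_tool_cam"]
    uv=np.asarray(uv,float); a=(uv[:,0]-K[0,2])/K[0,0];b=(uv[:,1]-K[1,2])/K[1,1];th=np.hypot(a,b);k=np.tan(th)/th
    r=np.stack([a*k,-b*k,-np.ones_like(a)],-1)@T[:3,:3].T@f["rot"].T; o=f["rot"]@T[:3,3]+f["pos"]
    return o+r*((zp-o[2])/r[:,2])[:,None]
def fit(Q):
    M=np.array([[-85,92],[85,92],[-85,-92],[85,-92]])/1e3; q=Q[:,:2]; c=q.mean(0); d=q-c
    a=np.arctan2((M[:,0]*d[:,1]-M[:,1]*d[:,0]).sum(),(M*d).sum()); Rm=np.array([[np.cos(a),-np.sin(a)],[np.sin(a),np.cos(a)]])
    return c,np.rad2deg(a),((d-M@Rm.T)*1e3).round(1).tolist()
def holes(n,uv,rad=7,pin=False):
    g=cv2.imread(f"pics/{n}.png"); out=[]; hs=cv2.cvtColor(g,cv2.COLOR_BGR2HSV)
    for u,v in uv:
        w=g[v-rad:v+rad+1,u-rad:u+rad+1].astype(int); gy=w.min(2); vv,uu=np.mgrid[-rad:rad+1,-rad:rad+1]
        m=(uu**2+vv**2<=rad**2)&(gy<(gy.max()+gy.min())/2)
        out.append([u+uu[m].mean(),v+vv[m].mean()])
    return np.round(out,2)
E
python3 - <<'E'
from h import *
h4=holes("w4",((261,85),(427,86),(266,257),(420,256))); print(h4.tolist()); print(fit(rayplane("w4",h4,.008)))
h1=holes("w1",((255,88),(412,88),(261,250),(407,249))); print(h1.tolist()); print("pins/holes in w1",[fit(rayplane("w1",h1,z)) for z in (.066,.070)])
t=[]
for n,uv in (("w4",((261,85),(427,86),(266,257),(420,256))),("w1",((255,88),(412,88),(261,250),(407,249))),("w3",((187,151),(421,149)))):
    g=cv2.imread(f"pics/{n}.png")
    t.append(np.hstack([cv2.resize(g[v-12:v+13,u-12:u+13],(190,190),interpolation=cv2.INTER_NEAREST) for u,v in uv]+[np.zeros((190,190,3),np.uint8)]*(4-len(uv))))
cv2.imwrite("pics/cr.png",np.vstack(t))
E
```

```text
[[260.33, 84.6], [426.11, 86.09], [264.78, 256.65], [419.7, 255.26]]
(array([0.47986202, 0.33101192]), np.float64(-7.449528072531522), [[0.3, -0.5], [-0.0, -0.5], [-0.6, 0.1], [0.3, 0.9]])
[[254.84, 87.16], [411.48, 86.92], [260.35, 249.87], [407.19, 248.58]]
pins/holes in w1 [(array([ 0.56942384, -0.09414893]), np.float64(-2.4347714732642745), [[0.4, -0.3], [-0.3, -0.4], [0.0, 0.2], [-0.1, 0.6]]), (array([ 0.56937432, -0.09374572]), np.float64(-2.4347714732642776), [[1.2, -1.3], [-1.2, -1.3], [0.9, 1.1], [-0.9, 1.5]])]
```

View pics/cr.png

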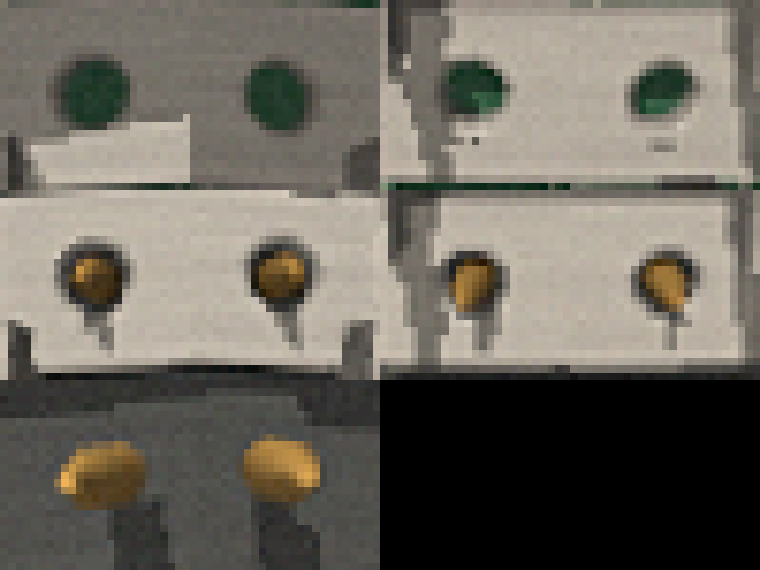

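The grid's holes fit (0.4799, 0.3310, −7.45°), exactly as placed. I can regrasp at the same pose and go back to the original seat pose.

```bash
python3 - <<'E'
from h import *
a=np.deg2rad(-2.45); m=np.deg2rad(-7.45)
env.movel([.4577,.334,.06],down(m),.3); env.movel([.4577,.334,.0068],None,.12)
effector.grasp(40); s=env.sense(); print(s["t"],s["gripper_width"],s["ee_pos"])
env.movel([.4577,.334,.21],None,.2)
env.movel([.547,-.093,.21],down(a),.3)
env.movel([.547,-.093,.095],None,.15); f0=env.sense()["wrist_force"].copy()
z=.083; env.movel([.547,-.093,z],None,.06)
while z>.0615:
    z-=.0015; env.movel([.547,-.093,z],None,.05); s=env.sense(); d=s["wrist_force"]-f0
    if np.linalg.norm(d)>4: print(round(z,4),d.round(1),s["moment"].round(2),s["ee_pos"])
    if d[2]>8: break
print(s["t"],z,d,s["ee_pos"])
E
```

```text
37.6167 0.05412451837290222 [0.4577832  0.33408922 0.00695555]
0.0635 [-1.8  1.2  6.8] [0.06 0.57 0.01] [ 0.54728741 -0.09309202  0.06396547]
0.062 [-6.9  1.5 22.5] [ 0.26  1.67 -0.02] [ 0.54724706 -0.09305025  0.06390165]
45.15 0.061999999999999986 [-6.94614516  1.53875238 22.45135739] [ 0.54724706 -0.09305025  0.06390165]
```

```bash
python3 - <<'E'
from h import *
env.movel([.547,-.093,.0636],None,.05); effector.release(); env.movel([.547,-.093,.15],None,.2)
env.movel([.56,-.13,.30],None,.3); save("wrist","w5")
P,ok=cloud("wrist","w5"); x,y,z=P[...,0],P[...,1],P[...,2]
box=ok&(abs(x-.5695)<.12)&(abs(y+.094)<.116)
for lo,hi in ((.063,.071),(.078,.09)):
    q=box&(z>lo)&(z<hi); print(q.sum(),np.median(z[q]),rect(P[q]))
q=box&(z>.063)&(z<.069); B=P[q]; k=np.linalg.lstsq(np.c_[B[:,:2]-[.5695,-.094],np.ones(len(B))],B[:,2],rcond=None)[0]; print("plane",k)
im=cv2.imread("pics/w5.png")[30:330,150:450]; cv2.imwrite("pics/w5c.png",cv2.resize(im,None,fx=2,fy=2)); print(env.sense()["t"])
E
```

```text
8185 0.06549460566411955 ((570.2474365234375, -94.55988311767578), (209.8933868408203, 200.41400146484375), 87.50650024414062)
4167 0.0813574183678884 ((570.1078491210938, -94.7818603515625), (169.62486267089844, 197.29736328125), 87.50271606445312)
plane [-9.05416873e-05 -7.26707456e-04  6.54870560e-02]
47.4
```

View pics/w5c.png

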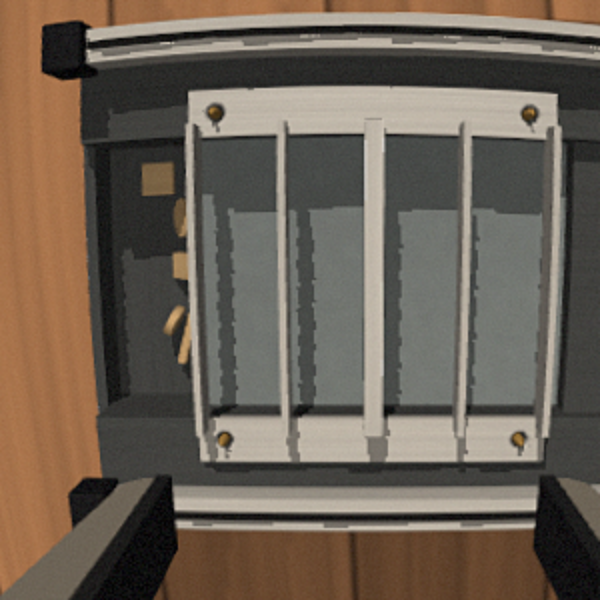

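The grid sits level at its original height with all four pins through its holes (crop px (215,112), (529,113), (223,439), (518,439)). All five chips are in the trough at crop columns 140–190.

```bash
python3 -c "
from h import *
print(workorder.finish_job())"
```

```text
the job is handed in; nothing more can be done
None
```

The job is done and handed in at about 47 s on the robot clock: all five chips are in the trough, the scraper stands back in its original place, and the grid is level on its four pins; the tin, bottle and awl were never touched.

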